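# Pulse the bean mill

### The job

Give the coffee beans in the mill a pulse: first swing the clasp arm over and down until its eye rests home over the peg, so that the cup cannot turn, then fit the black lid fully into the cup with its grip bar in line with the white dots, and turn it clockwise (seen from above) about half way to the lock, until the bar points at the long white pulse marks. It must not go on to the red marks, where it clicks into the lock. Finish with the gripper still holding the lid at the pulse marks against its return spring, and leave the cup, jar, glass and spoon beside the mill where they are.

Things in the scene. Friction and masses are not known exactly. Their poses are not given: they have to be found in the camera images.
- mill: Fixed bean mill. Green rounded motor base on a black foot, x = -118 to +68, y = -70 to +70, 48 mm high; on it a steel cup (96 mm diameter) with a black bevelled collar (120 mm diameter at most), whose flat top is at z = 101 mm. Origin: on the cup's vertical axis, at the base's underside. The -x side is the front and carries the clasp.
- mill_collar (a point): Middle of the collar's mouth, level with its flat top, 101 mm over the worktop; axes as the mill's. Bore 76 mm diameter. Two entry gaps for the lid's lugs, 17 mm wide with bevelled edges, lie along the mill's +x and -x, each marked by a white dot. The seated lid's flange rests on the flat top.
- pulse_mark (a point): Middle of one long white pulse mark on the collar's bevel, 55 mm from the axis, 45 degrees clockwise (from above) of the white dot at +x; its twin lies opposite. The red lock marks lie 88 degrees clockwise of the dots.
- clasp_hinge (a point): Middle of the clasp's hinge pin on top of the base at its front, at (-90, 34, 56.5) mm in the mill's frame; the pin runs along the mill's x, axes as the mill's.
- clasp (a joint): Angle t of the clasp arm: 0 = closed, level along the mill's -y from the pin, its eye over the brass peg (52 mm from the pin, 1 mm below the arm's top). It grows as the arm swings up: the arm points along -cos t in y and sin t in z of the mill; 1.57 = upright, 2.05 = stop, leaning to +y. It starts at 1.5 to 1.95. Stiff hinge (0.035 N m): stays where it is left.
- clasp_tip (a point): End of the steel clasp arm, 68 mm from the pin. The arm is 4 mm thick (the pin in its mid-plane), 16 mm wide, 27 mm at the eye, about 74 mm long in all; a red lip at its end is bent up (away from the peg) by 8 mm. Push it over with closed fingers (about 1 N at the lip), then press it down until it stops.
- lid: Loose black bayonet lid, 0.12 kg, standing right way up. Origin: centre of its underside. Spigot 73 mm diameter, z = 0 to 15 mm; two lugs at its foot, 13 mm wide, 5 mm thick, reach 43.5 mm from the axis along its +x and -x; flange 95 mm diameter, z = 15 to 22 mm; above it a grip bar along its x. A half turn makes no difference. It goes in with its x along the mill's x.
- lid_grip (a point): Middle of the lid's upright grip bar, on the lid's axis 44 mm above its underside. The bar runs along the lid's x: 14 mm thick, 50 mm long, z = 22 to 52 mm above the underside, a white line along its top. Seated, the lid's underside is 15 mm below mill_collar. Once in, it turns clockwise only, by at most 88 degrees, and cannot be lifted while turned.
- switch (a joint): Angle (rad) of the sprung orange switch ring under the collar, pushed by the lid's lugs: 0 at rest; after about 0.08 rad of free play it follows the lid's clockwise turn. Its spring returns it with 0.05 N m at rest and 0.15 N m at the pulse marks, where it reads about 0.71. The lock's sprung balls resist from about 0.96 (0.5 N m more); past them the lid is locked, near 1.4.
- cup: Violet espresso cup, 63 x 90 x 50 mm, standing; leave alone. Origin at its underside.
- cinnamon: Spice jar with a red cap, 44 mm diameter, 106 mm high, standing; leave alone. Origin at its underside.
- glass: Small clear espresso glass, 50 mm diameter, 63 mm high, standing; leave alone. Origin at its underside.
- spoon: Steel teaspoon, 135 x 29 x 10 mm, lying along its x; leave alone. Origin at its underside.

How it is judged:
By the outcome, as a careful person would: the job done as asked, in the order asked, and still so for the second after the job is handed in, while the arm keeps its last pose, push and grip.
It also fails if it takes over 56 s, if anything falls off the work surface, if the arm or the gripper's body presses on something with over 40 N, if the wrist force passes 120 N, or if a joint passes its speed limit or range.

### The arm

A 6-joint arm with a two-finger parallel gripper is mounted at the origin on a cart in front of the work surface, level with it; the furniture and walls round the work are solid. World frame = base frame: x ahead of the robot, y to its left, z up, the work surface at z = 0. Lengths are in m, angles in rad, forces in N, time in s.
With the tool pointing down it reaches from about 0.375 to 0.925 m from the base axis. Payload 5.7 kg.
Tool frame: the origin (TCP) lies midway between the tips of the shut fingers; the grasp point (between the pads) lies 19 mm behind it; z points along the fingers, y is the line along which they close (so a half turn about z gives the same grasp; the last joint's range is limited). The gripper opens to 88 mm and grips with 3 to 60 N. Pads are 20 mm wide; open, the fingers measure 115 mm over their backs; the gripper's body (75 mm by 178 mm) begins 61 mm behind the grasp point.
Start: joints at [1.119, 0.359, 1.51, -0, 1.272, -0.115], TCP at [0.198, 0.566, 0.223] pointing down, gripper open.
Joint ranges: [-2.97, 2.97], [-1.01, 2.36], [0.21, 2.38], [-0.96, 4.11], [0.2, 2.71], [-2.98, 2.98]. Speed limits (rad/s): [2.39, 2.39, 3.14, 3.14, 3.14, 3.14].

### API

Orientations are given as a unit quaternion [x, y, z, w].
In Python, from bench import move_ptp, servo_line, goto_joints, move_gripper, sleep, inverse_kinematics, capture, PlanningError, close_job, spot_in, silhouettes, current_clock, current_joint_pos, current_qvel, current_joint_torque, current_position, current_orientation, current_force, current_torque, current_finger_gap, current_grip_force gives the robot as it stands. Calls block until the motion is done:
- move_ptp(position, orientation): joint-space move of the TCP to a pose.
- servo_line(position, orientation=None, rate=0.15, contact_N=None): straight line of the TCP; orientation=None keeps the orientation; rate is the mean speed in m/s. With contact_N (N) it stops when the force on the tool has changed by that much, and returns True; else False.
- goto_joints(angles): joint-space move.
- move_gripper(opening): finger opening in m; the grip force is fixed at half the most; returns when the fingers have stopped.
- sleep(seconds).
- inverse_kinematics(position, orientation): joint angles nearest the present ones, or None.
- capture(name): name is "side" or "top"; returns a dict with "image" (400x640x3 uint8, blue, green, red), "range_z" (400x640 float32, m along the optical axis (not along the pixel's ray), 0 where there is no reading), "intrinsics" (3x3 intrinsics, pixels), "R" (3x3) and "t" (3): a world point X has camera coordinates R X + t. Camera axes: x right, y down, z forward; pixel columns grow to the right and rows downward; lengths in m; the calibration is good to about 2 mm. A picture is of the moment at which its call begins.
A pose or a line that the arm cannot do raises PlanningError and nothing moves.
- close_job(): hands the job in; it is judged then, once.
Trained networks look in the newest picture that a camera, given by its name, has taken for a name from the list of things; names that differ only in an ending like _2 or _b are one class to them, and where a whole thing is asked for, a point or a joint stands for the part that bears it (a point fixed in the world has none). Each returns a list of dicts, best first, with "conf" (0 to 1); they miss things now and then, are a little off and sometimes report something else, mostly with a low value. They report only what shows in the picture. A call takes as long as a camera call.
- spot_in(camera, query): "xy" ([column, row] in pixels, amid what is visible of it).
- silhouettes(camera, query): "region" (400x640 bool, what is visible of it) and "xy" ([column, row] in pixels, amid what is visible of it).
Readings, each from a call of its own:
- current_clock(): time.
- current_joint_pos(): joint angles.
- current_qvel(): joint speeds.
- current_joint_torque(): joint torques, N m.
- current_position(): TCP position.
- current_orientation(): TCP orientation.
- current_force(): force on the tool from outside, world axes, zero at the start.
- current_torque(): the same for the moment, N m.
- current_finger_gap(): finger opening in m.
- current_grip_force(): force on a finger pad.
Only numpy, scipy, OpenCV 4.12 (cv2) and the standard library are available. Lean on these libraries where they do the work, as an engineer would, in place of code of your own. Each camera call takes 0.05 s, during which the arm holds its last target. There are 200 camera calls.

## Working session

There is one attempt and no reset: what is moved stays moved. The work goes in short steps, each a Python script; the robot and the scene stay as the last script left them, time stands still between calls to the robot, and variables do not carry over. Pictures are saved under pics/ and viewed, at most 10 in all, crops included, and the job is handed in when it is done.

```bash
mkdir -p pics; ls
python3 - <<'E'
from bench import *
import cv2,numpy as np
for n in("top","side"):
    c=capture(n); cv2.imwrite(f"pics/{n}0.png",c["image"]); np.savez(f"{n}0.npz",**c)
    print(n,c["intrinsics"].tolist(),c["R"].round(3).tolist(),c["t"].round(3).tolist())
    for q in("mill","mill_collar","pulse_mark","clasp_hinge","clasp_tip","clasp","lid","lid_grip","cup","cinnamon","glass","spoon"):
        for r in spot_in(n,q)[:2]:
            u,v=map(int,r["xy"]);z=float(c["range_z"][v,u])
            X=c["R"].T@(z*np.linalg.inv(c["intrinsics"])@[u,v,1]-c["t"])
            print(q,round(r["conf"],2),u,v,X.round(3))
print(current_clock(),current_orientation())
E
```

```text
pics
top [[372.8417455812704, 0.0, 324.6821221212691], [0.0, 372.8417455812704, 205.25450561741215], [0.0, 0.0, 1.0]] [[0.011, -1.0, -0.007], [-0.993, -0.01, -0.116], [0.116, 0.008, -0.993]] [-0.062, 0.583, 0.985]
mill 0.75 286 222 [0.535 0.045 0.062]
mill_collar 0.73 293 223 [0.532 0.026 0.067]
pulse_mark 0.76 293 222 [0.535 0.027 0.065]
clasp_hinge 0.95 290 223 [0.533 0.035 0.061]
clasp_tip 0.55 306 244 [ 0.477 -0.01   0.094]
clasp_tip 0.41 185 220 [0.539 0.322 0.041]
clasp 0.44 305 246 [ 0.472 -0.01   0.129]
lid 0.58 183 218 [0.544 0.323 0.052]
cup 0.74 401 230 [ 0.52  -0.269  0.008]
cinnamon 0.62 385 180 [ 0.642 -0.21   0.106]
glass 0.55 226 166 [0.694 0.223 0.019]
spoon 0.65 457 219 [ 0.552 -0.424  0.008]
side [[428.656033191795, 0.0, 320.48150448316693], [0.0, 428.656033191795, 200.62995950090777], [0.0, 0.0, 1.0]] [[0.619, -0.785, -0.017], [-0.675, -0.521, -0.523], [0.402, 0.336, -0.852]] [-0.393, 0.426, 0.954]
mill 0.79 285 211 [0.51  0.014 0.094]
mill_collar 0.64 284 209 [0.512 0.019 0.096]
pulse_mark 0.76 286 211 [0.512 0.013 0.092]
pulse_mark 0.48 389 228 [ 0.626 -0.221  0.101]
clasp_hinge 0.85 284 212 [0.515 0.025 0.07 ]
clasp_hinge 0.7 215 157 [0.542 0.314 0.045]
clasp_tip 0.43 280 223 [0.493 0.022 0.046]
lid 0.6 213 161 [0.536 0.324 0.024]
lid 0.36 375 279 [ 0.53  -0.256  0.011]
lid_grip 0.58 211 159 [0.536 0.332 0.027]
cup 0.78 373 279 [ 0.527 -0.252  0.012]
cinnamon 0.75 389 231 [ 0.625 -0.224  0.089]
cinnamon 0.46 278 183 [0.575 0.098 0.067]
glass 0.51 273 138 [0.696 0.227 0.046]
spoon 0.66 436 319 [ 0.538 -0.426  0.007]
spoon 0.51 212 160 [0.538 0.331 0.021]
1.3 [ 1.67615720e-01  9.85852408e-01 -2.85347689e-05 -7.41765504e-06]
```

Run:
```python
import cv2,numpy as np
a=cv2.imread("pics/top0.png")[140:300,140:420]; b=cv2.imread("pics/side0.png")[110:290,160:440]
cv2.imwrite("pics/a.png",cv2.resize(a,(784,448),interpolation=cv2.INTER_CUBIC))
cv2.imwrite("pics/b.png",cv2.resize(b,(784,504),interpolation=cv2.INTER_CUBIC))
```

```text
(no output)
```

View pics/a.png

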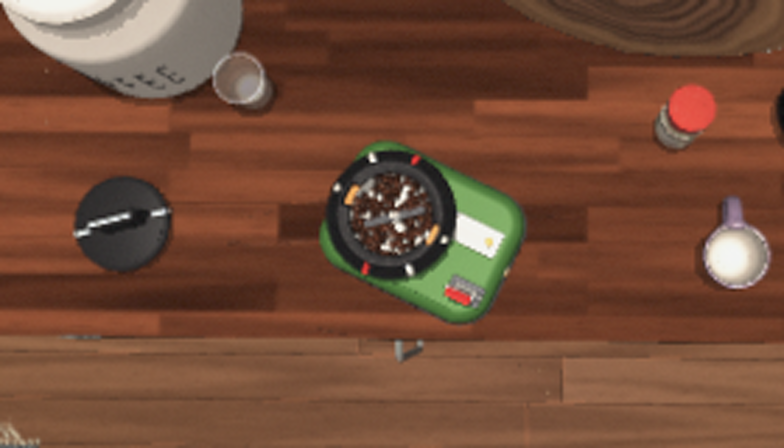

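View pics/b.png

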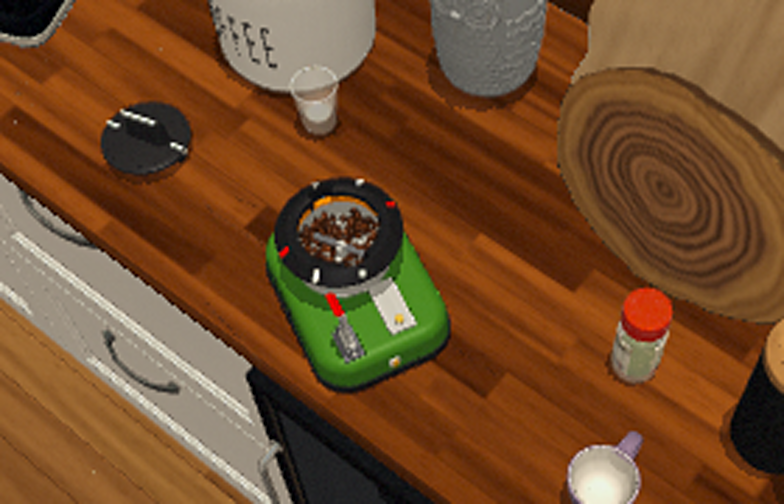

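The top crop shows the mill collar centred at about a(392,215), which is full-image (280,217). The dots are at a(336,187) and a(444,240), the hinge with its red lip at a(465,292), and the peg at a(489,243). So mill +x points to yaw ≈ 64°. The lid is at a(122,224). The side crop agrees, with the clasp standing up.

```bash
cat > h.py <<'E'
import numpy as np,cv2
from scipy.optimize import least_squares
def cloud(c):
    v,u=np.mgrid[:400,:640]; z=c["range_z"]
    P=np.stack([u,v,np.ones_like(u)],-1)@np.linalg.inv(c["intrinsics"]).T*z[...,None]
    return (P-c["t"])@c["R"]
def pix2plane(c,u,v,z):
    d=c["R"].T@np.linalg.inv(c["intrinsics"])@[u,v,1]; o=-c["R"].T@c["t"]
    return o+d*(z-o[2])/d[2]
E
python3 - <<'E'
from h import *
for n in("top","side"):
    c=dict(np.load(f"{n}0.npz")); X=cloud(c); im=c["image"].astype(int); B,G,R=im[...,0],im[...,1],im[...,2]
    ok=c["range_z"]>0
    for name,cen,zr,rr in(("collar",(.535,.05),(.097,.105),.07),("lidfl",(.545,.325),(.017,.027),.07)):
        m=ok&(np.hypot(X[...,0]-cen[0],X[...,1]-cen[1])<rr)&(X[...,2]>zr[0])&(X[...,2]<zr[1])
        p=X[m]; (x,y),r=cv2.minEnclosingCircle(p[:,:2].astype(np.float32))
        print(n,name,m.sum(),"z",np.median(p[:,2]).round(4),"circ",np.round([x,y,r],4),"mean",p[:,:2].mean(0).round(4))
        if name=="collar":
            # inner-edge: fit circles to radial histogram
            cc=np.array([x,y])
            for _ in range(5):
                d=p[:,:2]-cc; a=np.arctan2(d[:,1],d[:,0]); rad=np.hypot(*d.T); b=((a+np.pi)/(2*np.pi)*24).astype(int)%24
                q=np.array([p[b==k][np.argmin(rad[b==k]),:2] for k in range(24) if (b==k).any()])
                f=least_squares(lambda s:np.hypot(*(q-s[:2]).T)-s[2],[*cc,.038],loss="soft_l1",f_scale=.001)
                cc=f.x[:2]
            print("  inner",f.x.round(4))
            # marks: bright or red pixels round the collar
            m=(np.hypot(X[...,0]-cen[0],X[...,1]-cen[1])<.066)&(X[...,2]>.08)
            wt=m&(im.min(-1)>150); rd=m&(R>150)&(G<70)&(B<70)
            for nm,mk in(("w",wt),("r",rd)):
                k,_,st,ct=cv2.connectedComponentsWithStats(mk.astype(np.uint8))
                for i in range(1,k):
                    if st[i,4]<2: continue
                    P=pix2plane(c,*ct[i],.097)[:2]; d=P-cc; print("  ",nm,st[i,4],ct[i].round(1),"r",np.hypot(*d).round(4),"ang",np.degrees(np.arctan2(d[1],d[0])).round(1))
        else:
            m=ok&(np.hypot(X[...,0]-cen[0],X[...,1]-cen[1])<.06)&(X[...,2]>.046)&(X[...,2]<.06)
            p=X[m]; w,v=np.linalg.eigh(np.cov(p[:,:2].T)); print("  bar",m.sum(),p.mean(0).round(4),"yaw",np.degrees(np.arctan2(v[1,1],v[0,1])).round(1), np.sqrt(w).round(4))
    # clasp
    m=ok&(np.hypot(X[...,0]-.477,X[...,1]+.02)<.06)&(X[...,2]>.058)&(np.hypot(X[...,0]-.535,X[...,1]-.05)>.064)
    p=X[m]; print("clasp",m.sum(),p.mean(0).round(3)); 
    top=p[p[:,2]>p[:,2].max()-.01]; print("tip",top.mean(0).round(4),p[:,2].max().round(4))
    rd=ok&(R>120)&(G<60)&(B<60)&(np.hypot(X[...,0]-.477,X[...,1]+.02)<.06)&(X[...,2]>.058);print("red",rd.sum(),X[rd].mean(0).round(4))
    br=ok&(R>150)&(G>120)&(B<90)&(np.hypot(X[...,0]-.49,X[...,1]+.04)<.06); print("peg",br.sum(),X[br].mean(0).round(4))
E
```

```text
top collar 646 z 0.1 circ [0.5465 0.0578 0.0578] mean [0.5452 0.059 ]
  inner [0.5476 0.0601 0.0385]
   w 2488 [192.2 102.8] r 0.3822 ang 38.5
   w 3 [298.3 225.3] r 0.0552 ang -114.7
   w 5 [285.6 235.8] r 0.0533 ang -159.8
   r 4 [287.5 197. ] r 0.0537 ang -22.9
   r 5 [270.  235.2] r 0.0534 ang 156.4
top lidfl 773 z 0.0211 circ [0.5422 0.3359 0.0482] mean [0.5412 0.3344]
  bar 79 [0.5431 0.3315 0.0509] yaw 105.8 [0.0038 0.0124]
clasp 65 [ 0.476 -0.006  0.105]
tip [ 0.4743 -0.0044  0.1291] 0.1333
red 0 [nan nan nan]
peg 0 [nan nan nan]
side collar 583 z 0.1006 circ [0.545  0.0599 0.0588] mean [0.5426 0.0585]
  inner [0.5462 0.0605 0.0381]
   w 2 [287.5 175. ] r 0.0536 ang 20.8
   w 8 [272.5 208. ] r 0.0533 ang -161.2
   w 4 [289.  207.2] r 0.054 ang -115.4
   r 5 [299.2 182.4] r 0.0549 ang -22.2
   r 6 [261.  199.5] r 0.0547 ang 155.0
side lidfl 506 z 0.0226 circ [0.5416 0.3365 0.0483] mean [0.5377 0.3321]
  bar 65 [0.5414 0.3309 0.0522] yaw 104.8 [0.0043 0.0126]
clasp 86 [ 0.473 -0.008  0.098]
tip [ 0.4721 -0.0044  0.1294] 0.1353
red 27 [ 0.4718 -0.0041  0.1295]
peg 7 [ 0.5189 -0.0308  0.0526]<stdin>:33: RuntimeWarning: Mean of empty slice.
  ret = um.true_divide(
<stdin>:34: RuntimeWarning: Mean of empty slice.
```

```bash
cat >> h.py <<'E'
from bench import *
C=np.array([.5463,.0600]); YAW=np.radians(64.9)
def mw(x,y,z):  # mill mm -> world m
    c,s=np.cos(YAW),np.sin(YAW); return np.array([C[0]+(c*x-s*y)/1e3,C[1]+(s*x+c*y)/1e3,z/1e3])
def down(psi): return [float(np.cos(psi/2)),float(np.sin(psi/2)),0.,0.]
E
python3 - <<'E'
from h import *
q=down(YAW); X=-91
print(inverse_kinematics(mw(X,78,200),q))
move_gripper(0)
move_ptp(mw(X,78,160),q)
servo_line(mw(X,78,112),rate=.15)
def tcp(t,r=56): return mw(X,34-r*np.cos(t)+2*np.sin(t)+13.5,56.5+r*np.sin(t)+2*np.cos(t))
for t in(1.45,1.2,.95,.7,.45,.25):
    servo_line(tcp(t),rate=.1); 
print(current_clock(),current_force().round(1) if hasattr(current_force(),'round') else current_force())
e=mw(X,34-56+13.5,50)
print(servo_line(e,rate=.03,contact_N=18),current_position(),current_force(),current_clock())
for n in("top","side"):
    c=capture(n); np.savez(f"{n}1.npz",**c); cv2.imwrite(f"pics/{n}1.png",c["image"])
p=current_position(); servo_line([p[0],p[1],.17],rate=.2)
c=capture("side"); np.savez("side2.npz",**c)
c2=capture("top"); np.savez("top2.npz",**c2)
for k,c in(("side",c),("top",c2)):
    L=silhouettes(k,"lid")
    for l in L[:3]: print(k,l["conf"],l["xy"],l["region"].sum())
    np.save(f"lid_{k}.npy",L[0]["region"])
print(current_clock())
a=c["image"] if 0 else c2["image"]; b=dict(np.load("side2.npz"))["image"]
cv2.imwrite("pics/c.png",cv2.resize(np.hstack([a[160:280,220:370],b[150:270,220:370]]),(800,320),interpolation=cv2.INTER_CUBIC))
E
```

```text
[-1.33822943e-01  1.47911365e-01  1.87274507e+00 -4.44089210e-16
  1.12093622e+00  3.04254699e-01]
7.2083 [0.2 0.8 0.6]
True [ 0.51511089 -0.02570671  0.05840796] [-2.55596722  0.62846595 14.53940728] 7.75
side 0.96 [211.8, 160.3] 649
top 0.87 [184.1, 219.3] 911
8.7583
```

View pics/c.png

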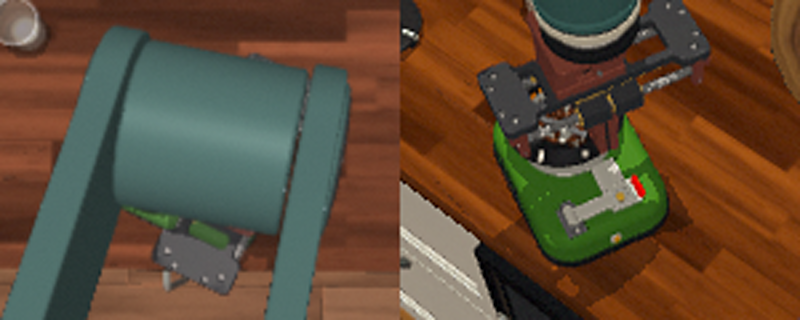

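The clasp is down. In the right half of the picture the eye lies over the brass peg at c(620,197), and the fingers stopped at z = 58.4 mm, which matches home. Next is the lid.

Run:
```python
from h import *
for n in("top","side"):
    c=dict(np.load(f"{n}2.npz")); m=np.load(f"lid_{n}.npy").astype(np.uint8)
    k=max(cv2.findContours(m,cv2.RETR_EXTERNAL,cv2.CHAIN_APPROX_NONE)[0],key=len)[:,0]
    q=np.array([pix2plane(c,*p,.020)[:2] for p in k])
    f=least_squares(lambda s:np.hypot(*(q-s[:2]).T)-s[2],[.542,.335,.047],loss="soft_l1",f_scale=.001); print(n,f.x.round(4))
    # bar top & whole bar, depth
    X=cloud(c); d=np.hypot(X[...,0]-.542,X[...,1]-.335)
    p=X[(d<.05)&(X[...,2]>.048)&(X[...,2]<.056)]
    a=np.radians(105); u=np.array([np.cos(a),np.sin(a)]); w=np.array([-u[1],u[0]])
    print(" bar along",np.percentile(p[:,:2]@u,[1,99]).round(4),"across",np.percentile(p[:,:2]@w,[2,98]).round(4),"circle centre along/across",(f.x[:2]@u).round(4),(f.x[:2]@w).round(4))
    # white line pixels
    im=c["image"]; k=(im.min(-1)>150)&(np.hypot(X[...,0]-.542,X[...,1]-.335)<.055)&(c["range_z"]>0)
    p=X[k]; print(" white",len(p),p.round(3).tolist()[:30])
```

```text
top [0.5417 0.3352 0.046 ]
 bar along [0.1605 0.2023] across [-0.6167 -0.604 ] circle centre along/across 0.1836 -0.61
 white 42 [[0.555, 0.302, 0.022], [0.555, 0.3, 0.021], [0.555, 0.297, 0.021], [0.555, 0.295, 0.019], [0.549, 0.321, 0.052], [0.549, 0.318, 0.051], [0.552, 0.304, 0.023], [0.552, 0.301, 0.024], [0.552, 0.299, 0.023], [0.552, 0.295, 0.025], [0.552, 0.293, 0.023], [0.546, 0.332, 0.051], [0.546, 0.328, 0.054], [0.546, 0.326, 0.052], [0.547, 0.324, 0.049], [0.546, 0.32, 0.054], [0.546, 0.318, 0.053], [0.544, 0.342, 0.052], [0.543, 0.339, 0.053], [0.543, 0.336, 0.053], [0.543, 0.333, 0.054], [0.544, 0.331, 0.052], [0.544, 0.328, 0.052], [0.544, 0.325, 0.053], [0.541, 0.352, 0.054], [0.541, 0.351, 0.048], [0.541, 0.347, 0.051], [0.541, 0.344, 0.052], [0.541, 0.341, 0.053], [0.541, 0.339, 0.052]]
side [0.5418 0.3355 0.046 ]
 bar along [0.1584 0.2036] across [-0.616  -0.6022] circle centre along/across 0.1839 -0.6101
 white 21 [[0.537, 0.357, 0.053], [0.537, 0.353, 0.051], [0.538, 0.349, 0.054], [0.54, 0.347, 0.053], [0.539, 0.341, 0.055], [0.54, 0.338, 0.056], [0.544, 0.34, 0.05], [0.542, 0.333, 0.053], [0.542, 0.327, 0.057], [0.546, 0.329, 0.051], [0.529, 0.38, 0.024], [0.531, 0.377, 0.025], [0.545, 0.323, 0.053], [0.546, 0.32, 0.054], [0.531, 0.375, 0.022], [0.531, 0.368, 0.028], [0.534, 0.369, 0.023], [0.55, 0.305, 0.025], [0.553, 0.305, 0.021], [0.553, 0.3, 0.02], [0.554, 0.297, 0.022]]
```

Run:
```python
from h import *
L=np.array([.5418,.3351]); psi=np.radians(106)
move_gripper(.05)
move_ptp([*L,.09],down(psi))
servo_line([*L,.026],rate=.12,contact_N=8); print(current_position())
move_gripper(0); print("gap",current_finger_gap(),current_grip_force(),current_clock())
servo_line([*L,.16],rate=.15)
move_ptp([*C,.155],down(YAW)); print(current_position(),current_finger_gap(),current_clock(),current_force())
for n in("side","top"):
    c=capture(n); np.savez(f"{n}3.npz",**c)
    S=silhouettes(n,"lid")
    if S:
        print(n,S[0]["conf"],S[0]["xy"],S[0]["region"].sum()); np.save(f"lid3_{n}.npy",S[0]["region"])
c=dict(np.load("side3.npz"))["image"]
cv2.imwrite("pics/d.png",cv2.resize(c[90:270,180:400],(770,600)[:1]+(630-30,),interpolation=cv2.INTER_CUBIC))
```

```text
[0.54233295 0.33491869 0.02636625]
gap 0.013928500565703382 29.993808567523956 12.375
[0.54655858 0.06083227 0.15492374] 0.01407037039057181 14.4833 [ 0.25854283 -0.55000331 -1.89293097]
side 0.87 [279.0, 183.5] 795
top 0.72 [286.5, 218.2] 211
```

View pics/d.png

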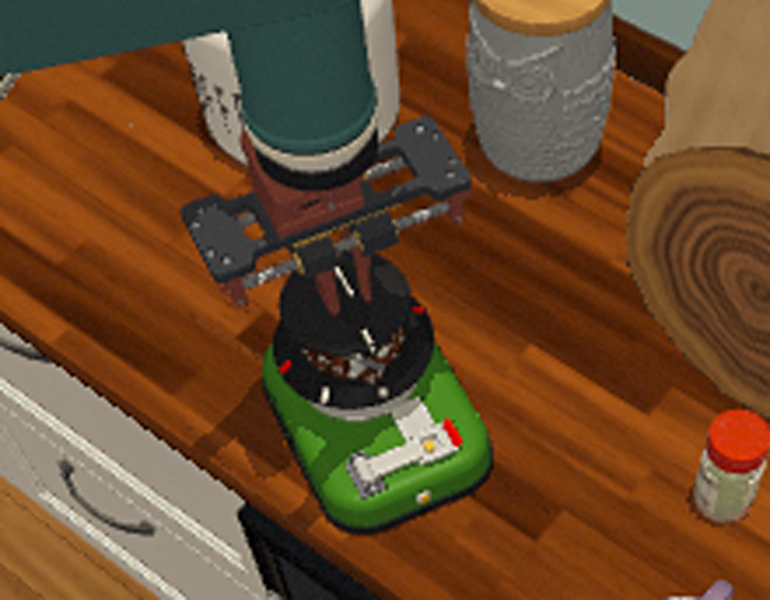

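The lid is held over the collar with its line running towards the front dot at d(383,392), and the clasp is home at d(430,445). Next I insert with a contact guard.

Run:
```python
from h import *
c=dict(np.load("side3.npz")); X=cloud(c); m=np.load("lid3_side.npy")&(np.abs(X[...,2]-.1507)<.003)
p=X[m][:,:2]; 
if len(p)>30:
    k=cv2.convexHull(p.astype(np.float32))[:,0]; f=least_squares(lambda s:np.hypot(*(k-s[:2]).T)-.0475,[.5463,.06],loss="soft_l1",f_scale=.001); print("lid centre in hand",f.x.round(4),len(p))
r=servo_line([*C,.128],rate=.1); print(current_position())
r=servo_line([*C,.1095],rate=.02,contact_N=8); print(r,current_position(),current_force(),current_torque(),current_clock())
```

```text
lid centre in hand [0.5467 0.0615] 551
[0.54592173 0.06028913 0.12761078]
True [0.54609829 0.0599717  0.11213945] [-0.18613908  0.17595998  4.26935181] [-0.09927036  0.08091306 -0.04326175] 15.85
```

Seated: z = 112.1 mm against 112.3 mm expected. Now I turn it in steps.

Run:
```python
from h import *
z=.112
def yaw():
    q=current_orientation(); return np.degrees(2*np.arctan2(q[1],q[0]))
for d in(8,16,24,32,40,45):
    servo_line([*C,z],down(YAW-np.radians(d)),rate=.05)
    print(d,round(64.9-yaw(),1),np.round(current_position(),4),np.round(current_force(),1),np.round(current_torque(),3),round(current_clock(),2),round(current_finger_gap(),4))
sleep(.3)
for n in("side","top"):
    c=capture(n); np.savez(f"{n}4.npz",**c)
c=dict(np.load("side4.npz"))["image"]
cv2.imwrite("pics/e.png",cv2.resize(c[130:250,220:360],(700,600),interpolation=cv2.INTER_CUBIC))
print(64.9-yaw(),current_joint_pos(),current_clock())
```

```text
8 7.8 [0.5463 0.0601 0.1122] [-1.   0.7  3.4] [ 0.015  0.388 -0.047] 16.14 0.0137
16 15.7 [0.5462 0.0601 0.1122] [-1.5  0.5  4.8] [ 0.077  0.486 -0.042] 16.43 0.0139
24 23.8 [0.5461 0.0602 0.1121] [-2.1  1.1  5.8] [ 0.199  0.523 -0.025] 16.73 0.014
32 31.8 [0.546  0.0604 0.1121] [-3.1  2.5  4.9] [ 0.277  0.481 -0.037] 17.02 0.014
40 39.8 [0.546  0.0605 0.1122] [-2.4  2.6  5.2] [0.377 0.521 0.029] 17.31 0.0139
45 44.8 [0.5461 0.0606 0.1122] [-2.   3.3  5.2] [0.473 0.503 0.002] 17.56 0.0138
44.73670949780147 [-1.58681469e-02  4.13079744e-01  1.74181987e+00  1.19403958e-03
  9.86982899e-01  1.20235406e+00] 17.9583
```

View pics/e.png

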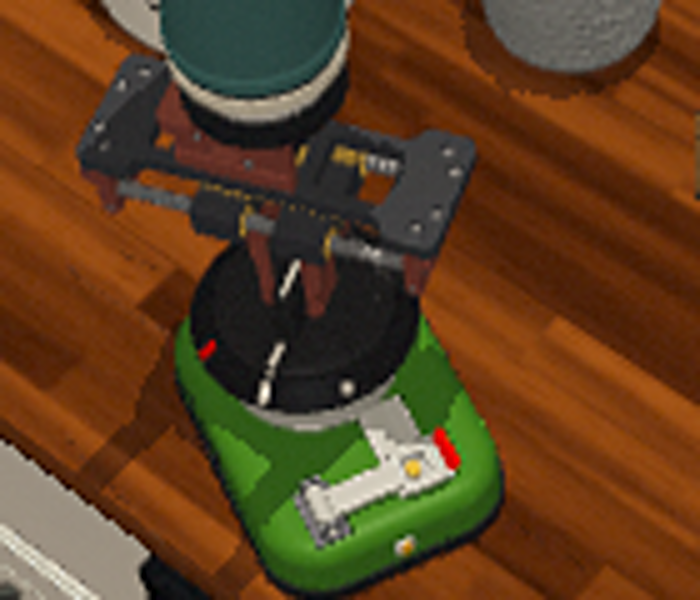

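Run:
```python
from h import *
c=dict(np.load("side4.npz")); X=cloud(c); im=c["image"]; r=np.hypot(X[...,0]-C[0],X[...,1]-C[1])
print("flange z",np.median(X[...,2][(r<.045)&(r>.03)&(X[...,2]>.09)&(X[...,2]<.12)]).round(4))
m=((im.min(-1)>140)&(r<.064)&(X[...,2]>.085)).astype(np.uint8)
k,_,st,ct=cv2.connectedComponentsWithStats(m,connectivity=4); lab=cv2.connectedComponents(m,connectivity=4)[1]
for v,u in np.argwhere(m):
    z=X[v,u,2]; P=pix2plane(c,u,v,z if z>.112 else .108 if r[v,u]<.048 else .097); d=P[:2]-C
    print(u,v,round(z,3),"r",np.hypot(*d).round(3),"turn",((64.9-np.degrees(np.arctan2(d[1],d[0])))%180).round(1))
print(current_torque(),current_position(),current_grip_force())
```

```text
flange z 0.1081
274 53 0.527 r 0.031 turn 97.5
288 139 0.318 r 0.039 turn 131.6
287 141 0.32 r 0.04 turn 142.0
255 144 0.318 r 0.039 turn 81.7
256 145 0.318 r 0.039 turn 76.4
284 145 0.318 r 0.039 turn 157.6
257 146 0.318 r 0.039 turn 71.5
260 148 0.321 r 0.041 turn 56.5
279 148 0.316 r 0.037 turn 175.8
262 149 0.318 r 0.04 turn 51.1
276 149 0.319 r 0.039 turn 6.8
277 149 0.317 r 0.039 turn 3.5
265 150 0.316 r 0.039 turn 41.9
266 150 0.318 r 0.04 turn 37.9
267 150 0.319 r 0.04 turn 34.5
268 150 0.315 r 0.037 turn 32.7
271 150 0.319 r 0.04 turn 22.4
272 150 0.318 r 0.04 turn 19.4
273 150 0.315 r 0.037 turn 16.5
296 162 0.21 r 0.048 turn 104.7
298 162 0.212 r 0.052 turn 108.1
296 163 0.209 r 0.047 turn 107.7
295 180 0.212 r 0.064 turn 159.9
279 182 0.14 r 0.0 turn 0.2
278 183 0.136 r 0.003 turn 112.3
279 183 0.139 r 0.002 turn 29.0
278 184 0.139 r 0.006 turn 52.0
277 185 0.138 r 0.009 turn 59.9
278 185 0.138 r 0.008 turn 44.5
277 186 0.14 r 0.013 turn 47.1
277 187 0.136 r 0.013 turn 47.8
276 188 0.138 r 0.018 turn 49.0
275 199 0.108 r 0.032 turn 48.1
276 199 0.109 r 0.032 turn 43.8
275 200 0.108 r 0.035 turn 46.1
274 201 0.11 r 0.039 turn 48.0
275 201 0.107 r 0.038 turn 44.4
272 207 0.102 r 0.051 turn 49.4
273 207 0.102 r 0.05 turn 46.7
289 207 0.099 r 0.053 turn 0.4
272 208 0.099 r 0.054 turn 48.0
273 208 0.1 r 0.053 turn 45.4
272 209 0.097 r 0.056 turn 46.7
273 209 0.095 r 0.056 turn 44.3
272 210 0.096 r 0.059 turn 45.6
[0.4257578  0.48540978 0.08443627] [0.54607457 0.06062272 0.11214848] 30.000824332237244
```

The flange is seated at z = 108 mm, the bar line at ≈46° is in line with the pulse mark at ≈46°, and the gripper is holding with 30 N.

```bash
python3 -c "
from bench import *
print(close_job())"
```

```text
the job is handed in; nothing more can be done
None
```

The job is handed in: the clasp is home over the peg, and the gripper is holding the fully seated lid at the pulse marks (about 45° clockwise, short of the lock); the switch angle itself was not read, and the cup, jar, glass and spoon were left alone.

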